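Pop a sweets tin out of the counter dispenser and stop it with the other finger

TASK

Get the red sweets tin out of its catch: with one fingertip press down the yellow key beside the red tin's lane, and let the other finger, standing in that lane, stop the tin as it pops forward, before it slides out over the front edge of the dispenser. Grip and lift nothing, and leave the green tin in its catch and the canister, jar and carton where they are. Finish while still holding: the key kept pressed down and the popped tin resting against the finger.

Things in the scene. Friction and masses are not known exactly. Their poses are not given: they have to be found in the camera images.
- dispenser: White two-lane spring dispenser fixed to the counter, blue housing at its back. Origin: middle, on the counter; x forward along the lanes (tins pop to +x), y left, z up. In its frame, mm: base x -115 to 95, y -111 to 111, deck (lane floor) z 30; blue housing x -115 to -73, up to z 70; left lane y 5 to 53, left key y 59 to 105, right ones mirrored.
- tin_red: Red sweets tin, brass band, 60 long (x, along the lane) x 44 wide x 24 high, 80 to 145 g; origin: centre of its underside. Waits in the left or the right lane at dispenser x -29, y 29 or -29, z 30, front face against the catch. Popped when 12 mm or more forward of that, lost when over 94 mm forward (its front past the front edge).
- tin_green: Green tin of the same make, in the other lane behind its own catch; it must stay there. Origin: centre of its underside.
- key_left (a joint): Yellow push key of the left (+y) lane, m: 0 up, 0.010 fully down (hard stop), moves straight down. About 8 mm down its catch lets the tin go. Spring 1.2 N to start, 4.2 N fully down, plus up to 3.5 N of rubbing at the catch until the tin is free. It springs up when let go, and its catch then comes up under the tin.
- key_right (a joint): Yellow push key of the right (-y) lane, m: 0 up, 0.010 fully down (hard stop), moves straight down. About 8 mm down its catch lets the tin go. Spring 1.2 N to start, 4.2 N fully down, plus up to 3.5 N of rubbing at the catch until the tin is free. It springs up when let go, and its catch then comes up under the tin.
- key_left_top (a point): Middle of the top face of the left yellow key (55 long in dispenser x, 46 wide, moves with the key); dispenser x 47.5, y 82, z 46 when up, 36 when down.
- key_right_top (a point): Middle of the top face of the right yellow key (55 long in dispenser x, 46 wide, moves with the key); dispenser x 47.5, y -82, z 46 when up, 36 when down.
- lane_left (a point): Point on the deck in the middle of the left lane's front part, level with the key's middle (dispenser x 47.5, y 29, z 30). Lane 48 wide between its walls, open at the front edge 47.5 ahead of this point. Walls 4 to 6 thick, 5 high above the deck here, 20 high beside the waiting tin (dispenser x -75 to 0). Key and lane stand side by side, centres 53 apart.
- lane_right (a point): Point on the deck in the middle of the right lane's front part, level with the key's middle (dispenser x 47.5, y -29, z 30). Lane 48 wide between its walls, open at the front edge 47.5 ahead of this point. Walls 4 to 6 thick, 5 high above the deck here, 20 high beside the waiting tin (dispenser x -75 to 0). Key and lane stand side by side, centres 53 apart.
- catch_left (a point): Foot of the left lane's catch tooth on the deck, dispenser x 5: tooth 6 thick, 30 wide, 8 high, joined to the key, sinks below the deck as the key goes down. Then a spring pusher behind the tin (4.5 N, falling to 2 N over its 85 stroke) drives it forward and keeps pressing; a tin that nobody stops is over the front edge in about 0.2 s.
- catch_right (a point): Foot of the right lane's catch tooth on the deck, dispenser x 5: tooth 6 thick, 30 wide, 8 high, joined to the key, sinks below the deck as the key goes down. Then a spring pusher behind the tin (4.5 N, falling to 2 N over its 85 stroke) drives it forward and keeps pressing; a tin that nobody stops is over the front edge in about 0.2 s.
- canister: Green and yellow upright snack canister, 72 diameter, 150 high, to the left of the dispenser near its back (bystander); origin at the centre of its underside.
- jar: Amber jar with a red cap, 66 diameter, 90 high, to the right of the dispenser (bystander); origin at the centre of its underside.
- carton: Orange carton, 85 x 55 x 35 high, to the left of the dispenser near its front (bystander); origin at the centre of its underside.
Mind the look-alikes: they are no part of the job. Leave any black, pink or purple look-alike of the tin_red alone.

How it is judged:
On the way, in this order (a step that is already met when the one before it is completed fails the run):
1. a key is pressed down (over 6 mm) (value of joint any of key_left, key_right above 0.006 m), for 0.02 s.
2. the popped red tin is stopped in its lane by a finger (x of tin_red in the frame of dispenser between -0.0168 and 0.0652 m and contact force between the fingers and tin_red above 0.4 N and linear speed of tin_red below 0.02 m/s), for 0.3 s.
At the end, for the whole second after the job is handed in: The program ends holding: a key is pressed over 6 mm; the red tin lies on its lane's deck (within 6 mm, tilted under 0.15 rad), 12 to 94 mm forward of its waiting place, still (under 20 mm/s) and pressing on a finger with over 0.4 N; the green tin is within 8 mm of its start (all of step 2 and value of joint any of key_left, key_right above 0.006 m and z of tin_red in the frame of dispenser between 0.026 and 0.036 m and angle between tin_red's own z axis and vertical below 0.15 rad and distance of tin_green from where it was at the start of the episode below 0.008 m); the arm keeps its last pose, push and grip.
It fails at once if the red tin slides out past the front edge (x of tin_red in the frame of dispenser above 0.0672 m).
It fails at once if a tin is lifted off the deck by more than 15 mm (z of any of tin_red, tin_green in the frame of dispenser above 0.045 m).
It fails at once if the green tin leaves its catch (distance of tin_green from where it was at the start of the episode above 0.012 m).
It fails at once if the canister, jar or carton is moved over 20 mm (distance of any of canister, jar, carton from where it was at the start of the episode above 0.02 m).
It also fails if it takes over 27 s, if anything falls off the work surface, if the arm or the gripper's body presses on something with over 40 N, if the wrist force passes 120 N, or if a joint passes its speed limit or range.

ROBOT

A 6-joint arm with a two-finger parallel gripper is mounted at the origin on the work surface. World frame = base frame: x ahead of the robot, y to its left, z up, the work surface at z = 0. Lengths are in m, angles in rad, forces in N, time in s.
With the tool pointing down it reaches from about 0.375 to 0.9 m from the base axis. Payload 3.1 kg.
Tool frame: the origin (TCP) lies at the very end of the fingers, on their centre line; the grasp point (between the pads) lies 19 mm behind it; z points along the fingers, y is the direction in which the jaws open and shut (so a half turn about z gives the same grasp; the last joint's range is limited). The gripper opens to 85 mm and grips with 20 to 120 N. Pads are 22 mm wide; open, the fingers measure 114 mm over their backs; the gripper's body (76 mm by 85 mm) begins 54 mm behind the grasp point. The pads swing forward as they close: fully open they stand 13 mm farther back than shut.
Start: joints at [-1.484, 0.527, 1.433, -0, 1.181, -0.178], TCP at [0.164, -0.603, 0.231] pointing down, gripper open.
Joint ranges: [-3.08, 3.08], [-0.75, 2.2], [0.22, 2.44], [-1.43, 4.57], [0, 2.65], [-2.85, 2.85]. Speed limits (rad/s): [2.79, 2.79, 3.14, 3.14, 3.14, 3.14].

INTERFACE

Orientations are given as a unit quaternion [x, y, z, w].
In Python, from station import manip gives the robot as it stands.
- The arm moves only by the tool send_rows, never from a script. Its argument "motion" is a list of rows, each an object with "gripper": the finger opening in mm, from 0 to 85.4; "travel": the shift along the tool's x, y, z in mm, a list of three; "rotation": the turn, a rotation vector about the tool's x, y, z in degrees, a list of three. In form: [{"gripper": gripper, "travel": [x, y, z], "rotation": [ax, ay, az]}, ...]. A call has 1 to 12 rows; each row shifts and turns the commanded pose from where the row before left it, along the tool's axes as they then stand; what a row does not reach is not made up. A row lasts 1/12 s, in which the tool goes at most 41.7 mm and 7.16 degrees, less where a joint would pass 70% of its speed; a pose out of reach is approached as far as the arm can. A call is refused whole if a number of a shift passes 41.7 or a number of a turn 7.16, either way. A call with a gripper value outside its range is refused whole. The fingers move at their own pace and stop on an object; "newtons" is the grip in N (left out, the last holds). Time passes only in rows, so rows that do not move let the fingers close. It gives the time, the measured TCP pose, the force and the opening at its end, in the units of the state.
- manip.sense(): the state, without advancing time (a new reading comes with each control period).
- manip.snapshot(name): name is "scene" or "top" or "wrist"; returns the picture (420x560x3 uint8, red, green, blue); there is no depth.
- manip.calibration(name): a dict with "fx", "fy", "cx", "cy" (pixels), "cam_to_world" (4x4, takes a point from camera to world coordinates). Camera axes: x right, y down, z forward; pixel columns grow to the right and rows downward; lengths in m; the calibration is good to about 2 mm. A picture is of the moment at which its call begins: read the wrist's pose just before it. calibration takes no time and is no camera call; for the wrist camera it gives the pose at the moment of the call.
- manip.sign_off(): hands the job in, once; it reports no verdict.
The state is a dict: "t": time; "q": joint angles; "qd": joint speeds; "tau": joint torques, N m; "tcp_pos": TCP position; "tool_rot": TCP orientation; "force": force on the tool from outside, world axes, zero at the start; "ft_torque": the same for the moment, N m; "finger_gap": opening from 0.0 (shut) to 1.0 (fully open).
Only numpy, scipy, OpenCV 4.12 (cv2) and the standard library are available. Lean on these libraries where they do the work, as an engineer would, in place of code of your own. Each camera call takes 0.05 s, during which the arm holds its last target. There are 200 camera calls.

## Working session

There is one attempt and no reset: what is moved stays moved. The work goes in short steps, Python scripts to look and compute and a tool call to move; the robot and the scene stay as the last step left them, time stands still between calls to the robot, and variables do not carry over. Pictures are saved under pics/ and viewed, about 8 in all and at most 12, crops included, and the job is handed in when it is done.

Besides the shell and the picture viewer there is one more tool, called after "Call:" as name(argument=value, ...), one argument or row to a line, values as JSON. send_rows: Moves the arm, as the interface text tells. Its arguments: {"type":"object","properties":{"motion":{"type":"array","items":{"type":"object","properties":{"gripper":{"type":"number"},"travel":{"type":"array","items":{"type":"number"}},"rotation":{"type":"array","items":{"type":"number"}}}}},"newtons":{"type":"number"}},"required":["motion"]}

```bash
mkdir -p pics; python3 - <<'E'
from station import manip
import cv2,numpy as np
for n in("scene","top"):
    im=manip.snapshot(n); cv2.imwrite(f"pics/{n}0.png",im[:,:,::-1]); c=manip.calibration(n)
    print(n,{k:np.round(np.array(v),4).tolist() for k,v in c.items()})
print(manip.sense())
E
```

```text
scene {'fx': 500.5314, 'fy': 500.5314, 'cx': 277.4725, 'cy': 205.1078, 'cam_to_world': [[0.5206, 0.7115, -0.472, 1.0655], [0.8537, -0.4425, 0.2745, -0.2682], [-0.0135, -0.5459, -0.8378, 1.0378], [0.0, 0.0, 0.0, 1.0]]}
top {'fx': 497.5734, 'fy': 497.5734, 'cx': 280.439, 'cy': 202.7253, 'cam_to_world': [[0.0136, -0.9905, 0.1372, 0.3594], [-0.9997, -0.0105, 0.0229, 0.0724], [-0.0213, -0.1374, -0.9903, 1.0405], [0.0, 0.0, 0.0, 1.0]]}
{'t': 0.1, 'q': array([-1.48349298e+00,  5.28363530e-01,  1.43378200e+00,  4.08234772e-06,
        1.18137875e+00, -1.78520816e-01]), 'qd': array([ 0.00189817, -0.00100693, -0.00432453, -0.00088929, -0.0003726 ,
       -0.00115557]), 'tau': array([-3.99679730e-04, -4.43305707e+01, -1.78585625e+01, -2.19366821e-04,
        3.83799139e-03,  5.51850874e-06]), 'tcp_pos': array([ 0.16415062, -0.60239517,  0.23043491]), 'tool_rot': array([ 9.91179825e-01,  1.32520266e-01,  4.59200023e-05, -9.64725320e-04]), 'force': array([ 0.23679772,  0.01213266, -0.23003592]), 'ft_torque': array([-0.01856174, -0.02514969,  0.03527703]), 'finger_gap': 1.0013391300617442}
```

View pics/top0.png

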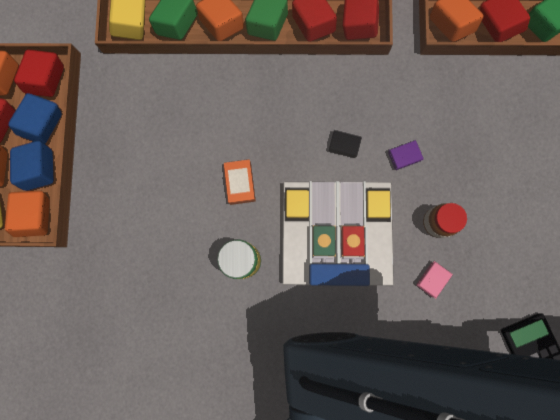

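View pics/scene0.png

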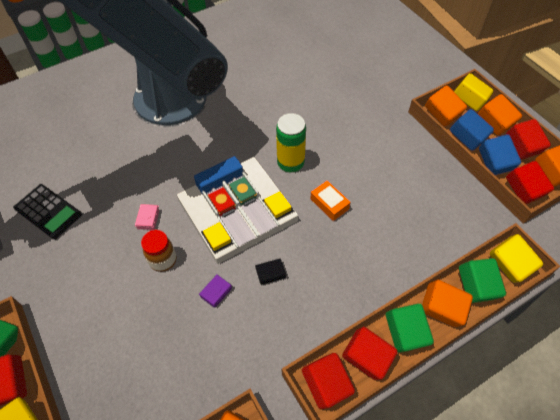

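The red tin is at top (353,240), in the right lane, and its key is at (379,204). The look-alikes are black (345,144), purple (406,154) and pink (435,280). Green is at (324,241). I choose the red one inside the dispenser and check it in a close crop.

```bash
python3 - <<'E'
import cv2
im=cv2.imread("pics/top0.png")[172:297,270:410]
cv2.imwrite("pics/crop.png",cv2.resize(im,None,fx=4.5,fy=4.5,interpolation=cv2.INTER_CUBIC))
E
```

```text
(no output)
```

View pics/crop.png

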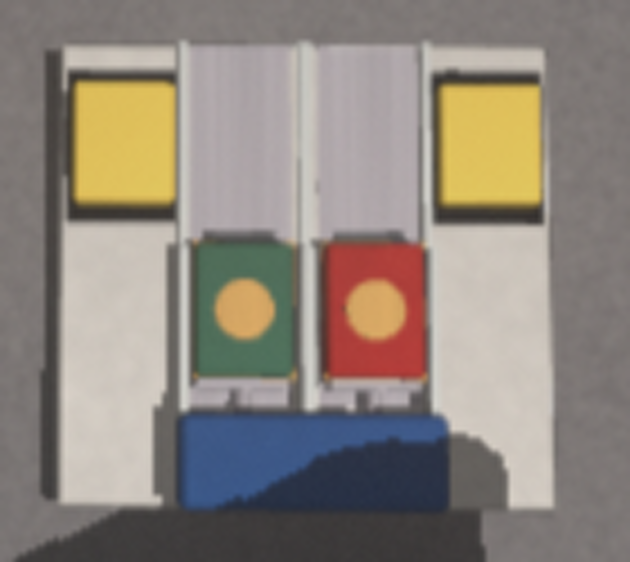

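The crop shows the red tin (376,310) with its brass disc in the right lane, and the right key spanning (440–542, 83–208).

```bash
cat > h.py <<'E'
from station import manip
import numpy as np
def ray(n,u,v,z):
    c=manip.calibration(n);T=np.array(c["cam_to_world"])
    d=T[:3,:3]@[(u-c["cx"])/c["fx"],(v-c["cy"])/c["fy"],1]
    return T[:3,3]+d*(z-T[2,3])/d[2]
E
python3 - <<'E'
from h import *
# crop px -> (disp x,y,z)
L=[(125.5,142.5,47.5,82,46),(491,145.5,47.5,-82,46),(244,309,-29,29,54),(376,309,-29,-29,54),(65,46,95,111,30),(545,48,95,-111,30),(553,508,-115,-111,30),(60,503,-115,111,30)]
W=np.array([ray("top",270+u/4.5-.4,172+v/4.5-.4,z/1e3)[:2] for u,v,_,_,z in L]);D=np.array([l[2:4] for l in L])/1e3
wc,dc=W.mean(0),D.mean(0)
a=W-wc;b=D-dc
th=np.arctan2((b[:,0]*a[:,1]-b[:,1]*a[:,0]).sum(),(a*b).sum())
R=np.array([[np.cos(th),-np.sin(th)],[np.sin(th),np.cos(th)]]);o=wc-R@dc
print("o",o,"th",np.degrees(th));print(np.round((W-(D@R.T+o))*1e3,1))
for p in[(.0475,-.082),(.0475,-.029),(.0475,-.0555)]:print(p,R@p+o)
s=manip.sense();from scipy.spatial.transform import Rotation as Ro
print(Ro.from_quat(s["tool_rot"]).as_matrix().round(3),s["tcp_pos"])
E
```

```text
o [ 0.45017146 -0.02058045] th 0.16732723525893417
[[-1.  -0.5]
 [-1.1  0.4]
 [ 0.9  0.1]
 [ 1.5  0.2]
 [-1.9 -1.7]
 [-1.3  1.3]
 [ 1.5  1.8]
 [ 1.3 -1.5]]
(0.0475, -0.082) [ 0.49791073 -0.10244138]
(0.0475, -0.029) [ 0.49775595 -0.04944161]
(0.0475, -0.0555) [ 0.49783334 -0.0759415 ]
[[ 0.965  0.263 -0.   ]
 [ 0.263 -0.965  0.002]
 [ 0.    -0.002 -1.   ]] [ 0.16415062 -0.60239517  0.23043491]
```

Call:
send_rows(
  motion=[
    {"gripper": 40, "travel": [0, 0, 0], "rotation": [0, 0, 5]},
    {"gripper": 40, "travel": [0, 0, 0], "rotation": [0, 0, 5]},
    {"gripper": 40, "travel": [0, 0, 0], "rotation": [0, 0, 5]},
    {"gripper": 40, "travel": [20, -32, 0], "rotation": [0, 0, 0]},
    {"gripper": 40, "travel": [20, -32, 0], "rotation": [0, 0, 0]},
    {"gripper": 40, "travel": [20, -32, 0], "rotation": [0, 0, 0]},
    {"gripper": 40, "travel": [20, -32, 0], "rotation": [0, 0, 0]},
    {"gripper": 40, "travel": [20, -32, 0], "rotation": [0, 0, 0]},
    {"gripper": 40, "travel": [20, -32, 0], "rotation": [0, 0, 0]},
    {"gripper": 40, "travel": [20, -32, 0], "rotation": [0, 0, 0]},
    {"gripper": 40, "travel": [20, -32, 0], "rotation": [0, 0, 0]},
  ],
  newtons=40,
)

```text
t: 1.02
tcp_pos: [0.3236, -0.3445, 0.2311]
tool_rot: [1.0, 0.002, -0.0, -0.0]
force: [1.3, -0.1, -0.3]
finger_gap: 0.468
```

Call:
send_rows(
  motion=[
    {"gripper": 40, "travel": [20, -32, 0], "rotation": [0, 0, 0]},
    {"gripper": 40, "travel": [20, -32, 0], "rotation": [0, 0, 0]},
    {"gripper": 40, "travel": [20, -32, 0], "rotation": [0, 0, 0]},
    {"gripper": 40, "travel": [20, -32, 10], "rotation": [0, 0, 0]},
    {"gripper": 40, "travel": [20, -32, 20], "rotation": [0, 0, 0]},
    {"gripper": 40, "travel": [20, -32, 20], "rotation": [0, 0, 0]},
    {"gripper": 40, "travel": [20, -32, 20], "rotation": [0, 0, 0]},
    {"gripper": 40, "travel": [20, -32, 20], "rotation": [0, 0, 0]},
    {"gripper": 40, "travel": [8, -14, 20], "rotation": [0, 0, 0]},
    {"gripper": 40, "travel": [0, 0, 0], "rotation": [0, 0, 0]},
    {"gripper": 40, "travel": [0, 0, 0], "rotation": [0, 0, 0]},
  ],
)

```text
t: 1.93
tcp_pos: [0.4874, -0.0778, 0.1222]
tool_rot: [1.0, 0.003, -0.002, -0.001]
force: [-0.6, -0.3, 0.1]
finger_gap: 0.471
```

```bash
python3 - <<'E'
from h import *
import cv2
s=manip.sense();print(s["t"],s["tcp_pos"],s["tool_rot"],s["finger_gap"],s["force"])
c=manip.calibration("wrist");im=manip.snapshot("wrist");cv2.imwrite("pics/w1.png",im[:,:,::-1]);cv2.imwrite("pics/s1.png",manip.snapshot("scene")[130:290,150:330,::-1].repeat(4,0).repeat(4,1))
T=np.array(c["cam_to_world"]);print(c,)
# predicted pixels
o=np.array([.4502,-.0206,0])
for p in[(47.5,-82,46),(47.5,-29,30),(-29,-29,54),(95,-111,30),(5,-29,30)]:
    q=T[:3,:3].T@(o+np.array(p)/1e3-T[:3,3]);print(p,c["fx"]*q[0]/q[2]+c["cx"],c["fy"]*q[1]/q[2]+c["cy"])
E
```

```text
1.9333 [ 0.48735647 -0.0777587   0.12218541] [ 9.99992839e-01  3.35560707e-03 -1.67413016e-03 -5.09768430e-04] 0.4706101447617466 [-0.6230305  -0.27057929  0.13233396]
{'fx': 376.01807518147064, 'fy': 376.01807518147064, 'cx': 284.4785378125699, 'cy': 212.54269931785421, 'cam_to_world': array([[ 7.05449229e-03, -9.58371881e-01, -2.85435758e-01,
         5.59816474e-01],
       [-9.99974764e-01, -7.00090455e-03, -1.20813242e-03,
        -7.69202829e-02],
       [-8.40468351e-04,  2.85437077e-01, -9.58397083e-01,
         2.64572985e-01],
       [ 0.00000000e+00,  0.00000000e+00,  0.00000000e+00,
         1.00000000e+00]])}
(47.5, -82, 46) 326.54884592998053 208.11077089325474
(47.5, -29, 30) 241.7452762815879 200.7333183564195
(-29, -29, 54) 240.66664123398925 325.5753396406587
(95, -111, 30) 374.39430618014745 126.25061461130079
(5, -29, 30) 243.33834140174164 261.44112782270355
```

View pics/w1.png

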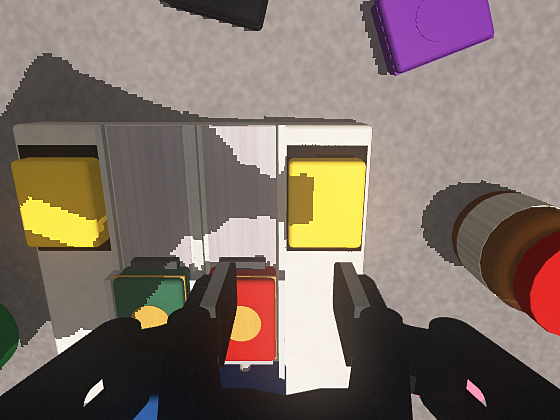

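View pics/s1.png

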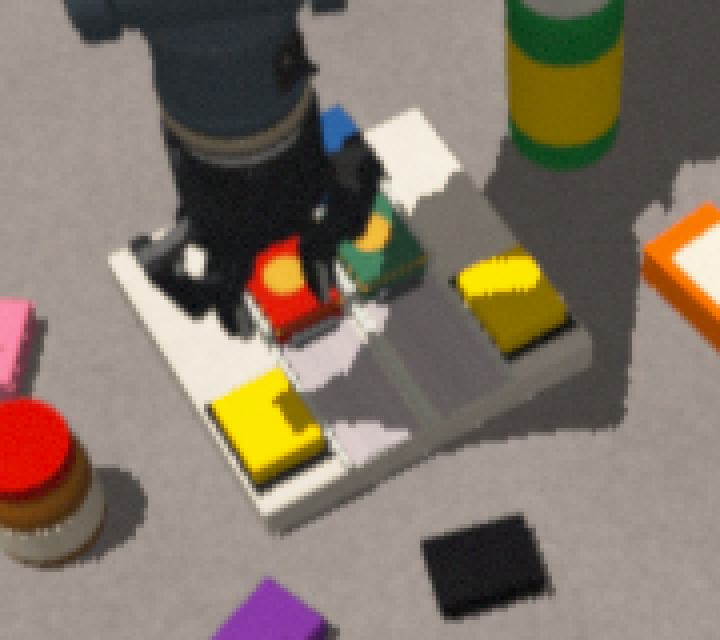

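Wrist view: right key centred (326,203), matching the prediction to about 3 mm; the lane front is centred at x≈240; finger tips straddle correctly (inner edges 236 and 335). Moving down.

Call:
send_rows(
  motion=[
    {"gripper": 40, "travel": [3, -1, 15], "rotation": [0, 0, 0]},
    {"gripper": 40, "travel": [3, 0, 15], "rotation": [0, 0, 0]},
    {"gripper": 40, "travel": [1, 0, 15], "rotation": [0, 0, 0]},
    {"gripper": 40, "travel": [0, 0, 12], "rotation": [0, 0, 0]},
    {"gripper": 40, "travel": [0, 0, 8], "rotation": [0, 0, 0]},
    {"gripper": 40, "travel": [0, 0, 2], "rotation": [0, 0, 0]},
    {"gripper": 40, "travel": [0, 0, 0], "rotation": [0, 0, 0]},
    {"gripper": 40, "travel": [0, 0, 0], "rotation": [0, 0, 0]},
    {"gripper": 40, "travel": [0, 0, 0], "rotation": [0, 0, 0]},
  ],
)

```text
t: 2.78
tcp_pos: [0.4957, -0.0783, 0.0571]
tool_rot: [1.0, 0.002, 0.001, 0.0]
force: [-0.3, -1.2, -0.3]
finger_gap: 0.469
```

```bash
python3 - <<'E'
from h import *
import cv2
s=manip.sense();print(s["t"],s["tcp_pos"],s["tool_rot"],s["finger_gap"],s["force"])
w=manip.snapshot("wrist")[:,:,::-1];t=manip.snapshot("scene")[130:290,170:310,::-1]
t=cv2.resize(t,(367,420),interpolation=cv2.INTER_CUBIC)
cv2.imwrite("pics/w2.png",np.hstack([w[:,100:480],t]))
E
```

```text
2.7833 [ 0.49566927 -0.07831336  0.05714282] [9.99998017e-01 1.77698831e-03 8.35835551e-04 3.31306256e-04] 0.4688993087827006 [-0.33166421 -1.19302266 -0.32886318]
```

View pics/w2.png

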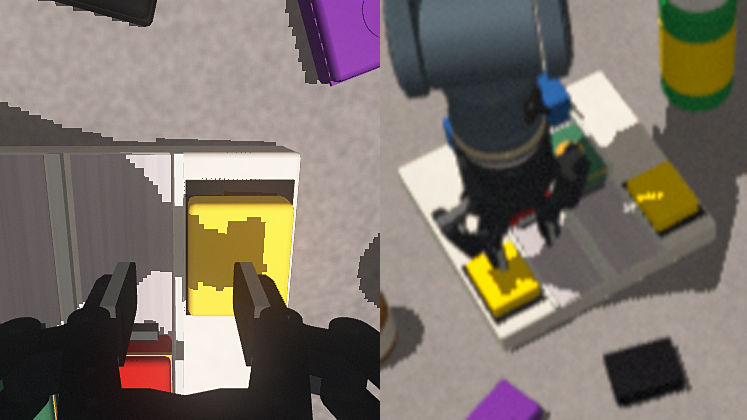

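Call:
send_rows(
  motion=[
    {"gripper": 40, "travel": [0, -2, 4], "rotation": [0, 0, 0]},
    {"gripper": 40, "travel": [0, 0, 4], "rotation": [0, 0, 0]},
    {"gripper": 40, "travel": [0, 0, 2], "rotation": [0, 0, 0]},
    {"gripper": 40, "travel": [0, 0, 0], "rotation": [0, 0, 0]},
    {"gripper": 40, "travel": [0, 0, 0], "rotation": [0, 0, 0]},
    {"gripper": 40, "travel": [0, 0, 0], "rotation": [0, 0, 0]},
  ],
)

```text
t: 3.38
tcp_pos: [0.4951, -0.0758, 0.0461]
tool_rot: [1.0, 0.002, -0.0, -0.0]
force: [-0.4, -0.3, -0.5]
finger_gap: 0.469
```

Call:
send_rows(
  motion=[
    {"gripper": 40, "travel": [0, 0, 2], "rotation": [0, 0, 0]},
    {"gripper": 40, "travel": [0, 0, 2], "rotation": [0, 0, 0]},
    {"gripper": 40, "travel": [0, 0, 0], "rotation": [0, 0, 0]},
    {"gripper": 40, "travel": [0, 0, 0], "rotation": [0, 0, 0]},
    {"gripper": 40, "travel": [0, 0, 0], "rotation": [0, 0, 0]},
  ],
)

```text
t: 3.8
tcp_pos: [0.4954, -0.0759, 0.0424]
tool_rot: [1.0, 0.002, 0.0, 0.0]
force: [0.1, -0.4, 2.1]
finger_gap: 0.469
```

Call:
send_rows(
  motion=[
    {"gripper": 40, "travel": [0, 0, 2], "rotation": [0, 0, 0]},
    {"gripper": 40, "travel": [0, 0, 1], "rotation": [0, 0, 0]},
    {"gripper": 40, "travel": [0, 0, 0], "rotation": [0, 0, 0]},
    {"gripper": 40, "travel": [0, 0, 0], "rotation": [0, 0, 0]},
    {"gripper": 40, "travel": [0, 0, 0], "rotation": [0, 0, 0]},
  ],
)

```text
t: 4.22
tcp_pos: [0.4954, -0.0759, 0.0393]
tool_rot: [1.0, 0.002, 0.0, 0.0]
force: [0.3, -0.1, 3.6]
finger_gap: 0.473
```

Call:
send_rows(
  motion=[
    {"gripper": 40, "travel": [0, 0, 2], "rotation": [0, 0, 0]},
    {"gripper": 40, "travel": [0, 0, 0], "rotation": [0, 0, 0]},
    {"gripper": 40, "travel": [0, 0, 0], "rotation": [0, 0, 0]},
    {"gripper": 40, "travel": [0, 0, 0], "rotation": [0, 0, 0]},
  ],
)

```text
t: 4.55
tcp_pos: [0.4954, -0.0759, 0.0373]
tool_rot: [1.0, 0.002, 0.0, 0.0]
force: [0.6, 0.5, 3.4]
finger_gap: 0.47
```

Call:
send_rows(
  motion=[
    {"gripper": 40, "travel": [0, 0, 2], "rotation": [0, 0, 0]},
    {"gripper": 40, "travel": [0, 0, 0], "rotation": [0, 0, 0]},
    {"gripper": 40, "travel": [0, 0, 0], "rotation": [0, 0, 0]},
    {"gripper": 40, "travel": [0, 0, 0], "rotation": [0, 0, 0]},
  ],
)

```text
t: 4.88
tcp_pos: [0.4963, -0.0761, 0.0354]
tool_rot: [1.0, 0.002, 0.001, 0.0]
force: [3.6, 0.9, 3.1]
finger_gap: 0.472
```

Force x has jumped to 3.6 N, so the tin has popped and rests on the finger. I'll press about 1 mm more for margin, let it settle, and check.

Call:
send_rows(
  motion=[
    {"gripper": 40, "travel": [0, 0, 1], "rotation": [0, 0, 0]},
    {"gripper": 40, "travel": [0, 0, 0], "rotation": [0, 0, 0]},
    {"gripper": 40, "travel": [0, 0, 0], "rotation": [0, 0, 0]},
    {"gripper": 40, "travel": [0, 0, 0], "rotation": [0, 0, 0]},
    {"gripper": 40, "travel": [0, 0, 0], "rotation": [0, 0, 0]},
    {"gripper": 40, "travel": [0, 0, 0], "rotation": [0, 0, 0]},
    {"gripper": 40, "travel": [0, 0, 0], "rotation": [0, 0, 0]},
    {"gripper": 40, "travel": [0, 0, 0], "rotation": [0, 0, 0]},
  ],
)

```text
t: 5.55
tcp_pos: [0.4963, -0.0761, 0.0345]
tool_rot: [1.0, 0.002, 0.001, 0.0]
force: [5.0, 0.9, 4.7]
finger_gap: 0.468
```

```bash
python3 - <<'E'
from h import *
import cv2
s=manip.sense();print(s["t"],s["tcp_pos"],s["tool_rot"],s["finger_gap"],s["force"])
w=manip.snapshot("wrist")[:,:,::-1];t=manip.snapshot("scene")[130:290,170:310,::-1]
t=cv2.resize(t,(367,420),interpolation=cv2.INTER_CUBIC)
cv2.imwrite("pics/w3.png",np.hstack([w[:,100:480],t]))
E
```

```text
5.55 [ 0.49626625 -0.07614123  0.03451375] [9.99997343e-01 1.92965623e-03 1.20343880e-03 3.77500455e-04] 0.4679934753734209 [4.97424845 0.88711269 4.68541063]
```

View pics/w3.png

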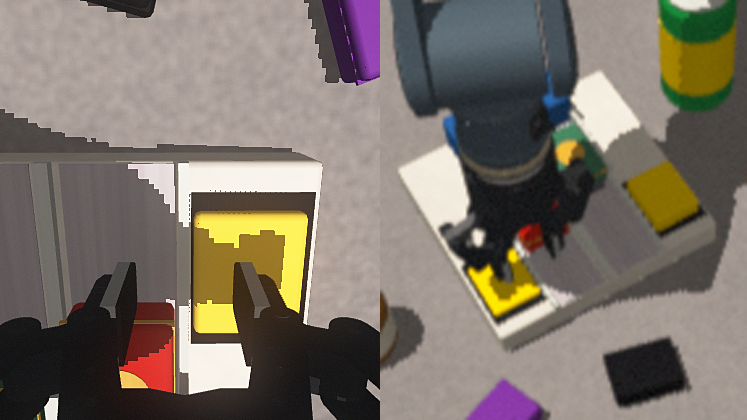

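The wrist picture shows the red tin forward against the lane finger (its front face near (125,305)) and the right key sunk in its well at (250,272). The green tin is still at the back.

```bash
python3 -c "
from station import manip
s=manip.sense();print(s['t'],s['force']);print(manip.sign_off())"
```

```text
5.65 [5.78136468 0.5981292  4.33506742]
the job is handed in; nothing more can be done
None
```

I handed the job in at 5.65 s with the arm still holding: one fingertip keeps the right-hand yellow key pressed, and the red tin rests against the other finger in its lane.

- **Key:** The fingertip ended about 8–10 mm below where it first touched the key, judged from the force readings, with 4.3 N pushing back up. The camera shows the key sunk in its well.
- **Red tin:** It popped forward and pushes on the finger with about 5–6 N. From the finger's position, I estimate its centre is roughly 30–35 mm ahead of its waiting place. I did not measure the tin directly.
- **Everything else:** The green tin still looks to be in its catch. I saw no sign that the canister, jar or carton moved, though the last picture did not show all of them.

No check failed. The dispenser's position from the top camera and from the wrist camera differed by about 3 mm, which made no difference to the job.

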